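Feel a filter seal's travel and note it on the gauge

TASK

Test the cone filter clamped on the bench gauge: press the gauge's lever down gently until its resistance clearly firms up, without forcing it, then let go; the lever stays down by itself. Then note how far it travelled: slide the marker along the track on top of the gauge until it just touches the needle, without shoving the needle back. Let go and leave the other things on the worktop where they are.

Things in the scene. Friction and masses are not known exactly. Their poses are not given: they have to be found in the camera images.
- gauge: Grey gauge fixed to the worktop: housing 155 x 170 mm, top at 100 mm, on a base plate 200 x 190 mm; pleated cone filter (80 mm across, tip 187 mm above the worktop) clamped on top at x = +47, y = +37 mm. Origin on the worktop; x points away from the lever (housing from x = -60 to +95 mm), y runs along the track on top, z up.
- lever: Gauge's hand lever, a 12 mm steel rod with a flat black pad. Origin on its level hinge (along gauge y), 70 mm up at gauge x = -45, y = -35 mm; it runs along its own -x, out of the front. Starts 0.35 rad above level, swings down up to 0.75 rad. No return spring: friction of about 4 N at the pad holds it where left. After 0.2 to 0.55 rad, different each time and unseen, it meets the seal.
- lever_pad (a point): Centre of the top of the lever's pad, 44 mm long x 30 wide x 10 thick, 130 mm from the hinge; z square to the pad. Press down from above. Moves at about 4 N; on the seal the force rises by about 3 N per mm. Firm: over 7 N at the pad, resting on the seal (10 to 15 N is a good press); strained over 25 N. Let go, it springs back 1 to 2 mm and stays.
- needle: Steel needle across the track: bar 4 mm along it (y), 26 mm across (x), 7 mm high. Driven by the lever from the track's -y end towards +y, 60 mm per rad of lever travel. Origin on its +y face (which the marker is to touch), at its underside, 103.5 mm above the worktop; axes as the gauge's. Pushed with over about 8 N it moves the lever back up.
- marker: Grey marker sliding on the same track, friction about 1.5 N, starting near the +y end. Foot 16 mm (y) x 20 x 10 high, on it a fin 12 mm (y) x 14 mm, to 35 mm above the underside. Origin on its -y face (to touch the needle), at its underside, 103.5 mm above the worktop; foot and fin share a flat +y face at y = +16 mm. Axes as the gauge's.
- brush_grip (a point): Bystander: nylon brush with a grey handle, 170 mm long, lying beside the gauge; point on its handle.
- scraper_grip (a point): Bystander: stainless spoon-shaped scraper, 180 mm long, lying beside the gauge; point on its handle.
- canister: Bystander: red dust canister, 110 mm across, 150 mm high, standing to the left; origin under its centre.
- spare_filter: Bystander: spare pleated cone filter, 80 mm across, 82 mm high, standing to the right; origin under its centre.
- jar: Bystander: clear jar, 68 mm across, 100 mm high, to the far left; origin under its centre.
- cup: Bystander: white mug, 76 mm across, 85 mm high, to the far right; origin under its centre.
- seal_ring: Bystander: flat rubber ring, 72 mm across, 8 mm thick, lying to the left; origin under its centre.

How it is judged:
On the way, in this order (a step that is already met when the one before it is completed fails the run):
1. the lever is pressed until firm: the robot presses it with more than 7 N (contact force between any of the fingers, the arm and lever above 7 N), for 0.05 s.
2. the marker stands against the needle, gap under 2.5 mm (y of marker in the frame of needle between -0.0025 and 0.0025 m), for 0.2 s.
At the end, for the whole second after the job is handed in: The lever has been let go and still rests on the seal, where it firmed up (contact over 0.3 N inside the gauge), the marker's face stands within 2.5 mm of the needle's face, both are at rest (all of step 2 and contact force between lever and anything else above 0.3 N and linear speed of marker below 0.01 m/s and angular speed of lever below 0.05 rad/s); the robot touches nothing.
It fails at once if the lever is strained: pressed with over 25 N (contact force between any of the fingers, the arm and lever above 25 N).
It fails at once if the marker is pressed against the needle with over 15 N (contact force between marker and needle above 15 N).
It fails at once if a bystander is moved by more than 30 mm (distance of any of brush_grip, scraper_grip, canister, spare_filter, jar, cup, seal_ring from where it was at the start of the episode above 0.03 m).
It also fails if it takes over 51 s, if anything falls off the work surface, if the arm or the gripper's body presses on something with over 40 N, if the wrist force passes 120 N, or if a joint passes its speed limit or range.

ROBOT

A 7-joint arm with a two-finger parallel gripper is mounted at the origin on the work surface. World frame = base frame: x ahead of the robot, y to its left, z up, the work surface at z = 0. Lengths are in m, angles in rad, forces in N, time in s.
With the tool pointing down it reaches from about 0.425 to 0.925 m from the base axis. Payload 6.8 kg.
Tool frame: the origin (TCP) lies midway between the tips of the shut fingers; the grasp point (between the pads) lies 19 mm behind it; z points along the fingers, y is the direction in which the jaws open and shut (so a half turn about z gives the same grasp; the last joint's range is limited). The gripper opens to 85 mm and grips with 20 to 120 N. Pads are 22 mm wide; open, the fingers measure 114 mm over their backs; the gripper's body (76 mm by 85 mm) begins 54 mm behind the grasp point. The pads swing forward as they close: fully open they stand 13 mm farther back than shut.
Start: joints at [1.069, 0.477, 0.022, 1.555, -0.011, 1.109, -0.083], TCP at [0.259, -0.623, 0.231] pointing down, gripper open.
Joint ranges: [-2.96, 2.96], [-0.34, 2.1], [-1.41, 1.46], [0.24, 2.44], [-1.37, 4.51], [0.17, 1.92], [-2.96, 2.96]. Speed limits (rad/s): [2.39, 2.39, 3.14, 3.14, 3.14, 3.14, 3.14].

INTERFACE

Orientations are given as a unit quaternion [w, x, y, z].
In Python, from station import read_state, capture, finish_job, boxes_of, masks_of gives the robot as it stands.
- The arm moves only by the tool jog_arm, never from a script. Its argument "commands" is a list of rows, each a list of 7 numbers: the turn, a rotation vector about the world's x, y, z in rad, then the shift along the world's x, y, z in m, then the closure, from -1 (fully open) to 1 (shut). A call has 1 to 5 rows; each row is the pose to reach, as a shift and turn from the pose commanded when the call began; what a row does not reach only later rows make up. A row lasts 1/10 s, in which the tool goes at most 50 mm and 8.59 degrees, less where a joint would pass 70% of its speed; a pose out of reach is approached as far as the arm can. A call with a gripper value outside its range is refused whole. The fingers move at their own pace and stop on an object; "newtons" is the grip in N (left out, the last holds). Time passes only in rows, so rows that repeat a pose let the fingers close. It gives the time, the measured TCP pose, the force and the opening at its end, in the units of the state.
- read_state(): the state, without advancing time (a new reading comes with each control period).
- capture(name): name is "scene" or "top" or "wrist"; returns a dict with "img" (400x640x3 uint8, blue, green, red), "fx", "fy", "cx", "cy" (pixels), "dist_coeffs" ([k1, k2, p1, p2, k3] as OpenCV has them; the pictures are not rectified), "xyz" and "attitude" of the camera in the world. Camera axes: x right, y down, z forward; pixel columns grow to the right and rows downward; lengths in m; the calibration is good to about 2 mm. A picture is of the moment at which its call begins. There is no depth.
- finish_job(): hands the job in, once; it reports no verdict.
Trained networks look in the newest picture that a camera, given by its name, has taken for a name from the list of things; names that differ only in an ending like _2 or _b are one class to them, and where a whole thing is asked for, a point or a joint stands for the part that bears it (a point fixed in the world has none). Each returns a list of dicts, best first, with "confidence" (0 to 1); they miss things now and then, are a little off and sometimes report something else, mostly with a low value. They report only what shows in the picture. A call takes as long as a camera call.
- boxes_of(camera, name): "box" ([centre column, centre row, width, height] in pixels, round what is visible of it).
- masks_of(camera, name): "pixels" (400x640 bool, what is visible of it) and "box" ([centre column, centre row, width, height] in pixels, round what is visible of it).
The state is a dict: "time_s": time; "joints": joint angles; "dq": joint speeds; "joint_torque": joint torques, N m; "tcp_pos": TCP position; "eef_rot": TCP orientation; "contact_force": force on the tool from outside, world axes, zero at the start; "wrist_torque": the same for the moment, N m; "gripper_width": finger opening in m.
Only numpy, scipy, OpenCV 4.12 (cv2) and the standard library are available. Lean on these libraries where they do the work, as an engineer would, in place of code of your own. Each camera call takes 0.05 s, during which the arm holds its last target.

## Working session

There is one attempt and no reset: what is moved stays moved. The work goes in short steps, Python scripts to look and compute and a tool call to move; the robot and the scene stay as the last step left them, time stands still between calls to the robot, and variables do not carry over. Pictures are saved under pics/ and viewed, and the job is handed in when it is done.

Besides the shell and the picture viewer there is one more tool, called after ">>>" in YAML: its name, and indented under it one key for each argument. jog_arm: Moves the arm, as the interface text tells. Its arguments: {"type":"object","properties":{"commands":{"type":"array","items":{"type":"array","items":{"type":"number"}}},"newtons":{"type":"number"}},"required":["commands"]}

```bash
ls; mkdir -p pics; python3 - <<'E'
from station import *
import cv2
print(read_state())
for n in("scene","top","wrist"):
    c=capture(n); cv2.imwrite(f"pics/{n}0.png",c["img"]); print({k:v for k,v in c.items() if k!="img"})
    for t in("gauge","lever","lever_pad","needle","marker"):
        print(n,t,[(round(b["confidence"],2),[round(float(v),1) for v in b["box"]]) for b in boxes_of(n,t)[:2]])
E
```

```text
pics
{'time_s': 0.0, 'joints': array([ 1.06889721,  0.47777743,  0.0223354 ,  1.55646301, -0.01151731,
        1.10929554, -0.08314866]), 'dq': array([-2.16522534e-03, -1.09339410e-03,  1.69027396e-04,  1.05352135e-03,
       -1.76322862e-03, -3.44906585e-05,  1.39250288e-03]), 'joint_torque': array([-7.58871756e-04, -5.96462774e+01,  1.60784885e+00, -2.81205118e+01,
        1.24314669e-02,  9.21632949e-03,  5.04914578e-05]), 'tcp_pos': array([ 0.25876109, -0.62278581,  0.23033595]), 'eef_rot': array([-8.76880328e-04,  9.80680462e-01,  1.95614437e-01, -2.34613070e-04]), 'contact_force': array([ 0.25242025, -0.51025834,  0.43878192]), 'wrist_torque': array([-0.01978723, -0.01685542,  0.01298938]), 'gripper_width': 0.08525351915311247}
{'fx': 441.41449283619977, 'fy': 441.41449283619977, 'cx': 322.8718357375415, 'cy': 203.2898037721772, 'dist_coeffs': array([-0.1099846,  0.       ,  0.       ,  0.       ,  0.       ]), 'xyz': array([1.48167563, 0.29083735, 0.84530527]), 'attitude': array([-0.27664477,  0.53195496,  0.71820811, -0.35308455])}
scene gauge [(0.93, [275.8, 224.4, 70.3, 105
[... 527 characters left out ...]
8,  0.70546273, -0.07495694])}
top gauge [(0.8, [351.6, 194.2, 77.4, 97.7])]
top lever [(0.81, [381.3, 220.7, 16.0, 40.2])]
top lever_pad [(0.52, [381.1, 223.4, 16.8, 38.5])]
top needle [(0.5, [404.4, 192.8, 33.2, 53.7])]
top marker [(0.62, [340.4, 200.3, 2.9, 6.3])]
{'fx': 312.1259773245635, 'fy': 312.1259773245635, 'cx': 325.22839093673264, 'cy': 199.17689020526285, 'dist_coeffs': array([-0.05819716,  0.        ,  0.        ,  0.        ,  0.        ]), 'xyz': array([ 0.32371367, -0.59579121,  0.37441654]), 'attitude': array([ 0.1163427 ,  0.8235553 , -0.54971594, -0.07767513])}
wrist gauge []
wrist lever []
wrist lever_pad [(0.54, [248.1, 9.8, 55.3, 17.3])]
wrist needle []
wrist marker []
```

```bash
python3 - <<'E'
import cv2
a=cv2.imread("pics/top0.png");b=cv2.imread("pics/scene0.png")
cv2.imwrite("pics/top0z.png",cv2.resize(a[125:275,260:460],None,fx=4,fy=4,interpolation=cv2.INTER_CUBIC))
cv2.imwrite("pics/scene0z.png",cv2.resize(b[130:280,200:360],None,fx=4,fy=4,interpolation=cv2.INTER_CUBIC))
E
```

```text
(no output)
```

View pics/top0.png

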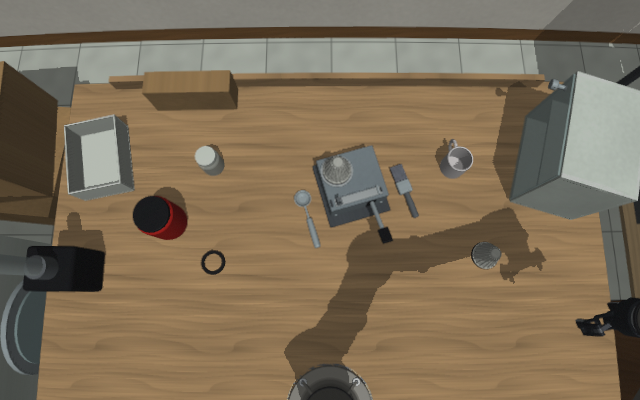

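View pics/scene0.png

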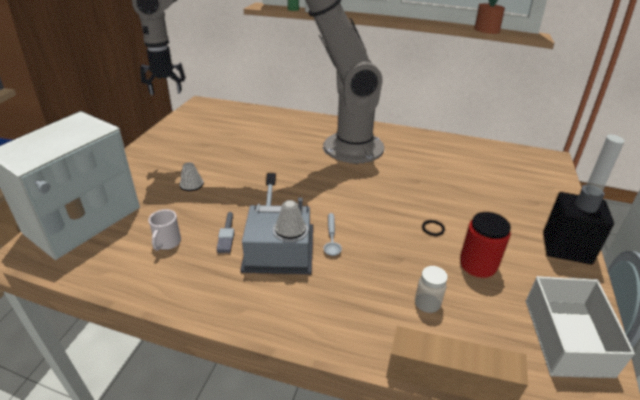

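```bash
ls -la pics
```

```text
total 1656
drwxr-xr-x 2 agent agent   4096 Dec  5 22:02 .
drwxr-xr-x 3 agent agent   4096 Dec  5 22:01 ..
-rw-r--r-- 1 agent agent 389455 Dec  5 22:02 scene0.png
-rw-r--r-- 1 agent agent 337651 Dec  5 22:02 scene0z.png
-rw-r--r-- 1 agent agent 262433 Dec  5 22:02 top0.png
-rw-r--r-- 1 agent agent 329529 Dec  5 22:02 top0z.png
-rw-r--r-- 1 agent agent 352374 Dec  5 22:02 wrist0.png
```

View pics/top0z.png

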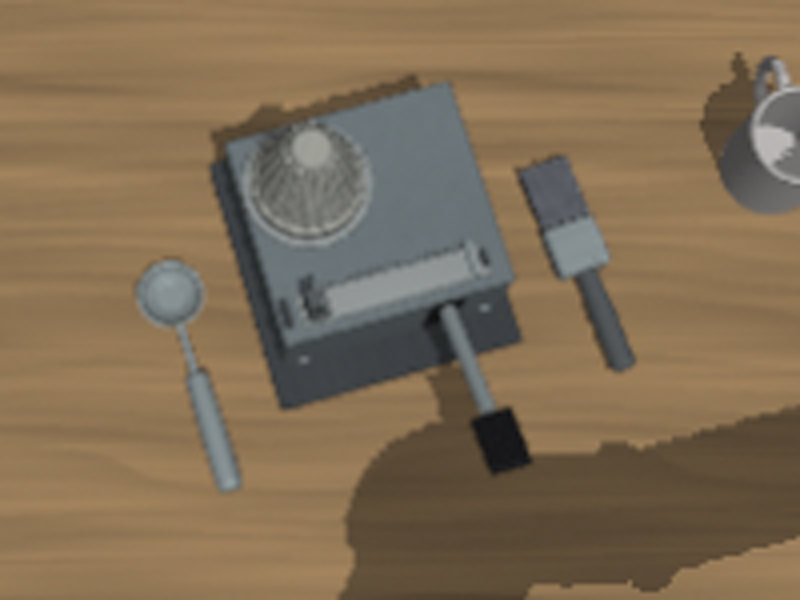

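View pics/scene0z.png

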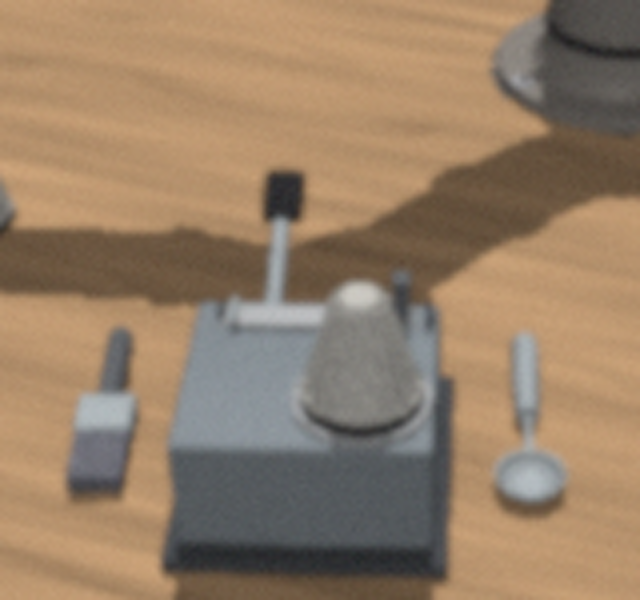

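```bash
cat > h.py <<'E'
import numpy as np, cv2
from scipy.spatial.transform import Rotation as R
from scipy.optimize import least_squares
def rot(q): return R.from_quat([q[1],q[2],q[3],q[0]])
def cam(c):
    return dict(K=np.array([[c["fx"],0,c["cx"]],[0,c["fy"],c["cy"]],[0,0,1.]]),d=np.array(c["dist_coeffs"]),t=np.array(c["xyz"]),r=rot(c["attitude"]))
def proj(C,P):
    Ri=C["r"].inv(); p=np.atleast_2d(P)
    return cv2.projectPoints(Ri.apply(p-C["t"]),np.zeros(3),np.zeros(3),C["K"],C["d"])[0][:,0]
def onplane(C,px,z):
    u=cv2.undistortPoints(np.array([[px]],float),C["K"],C["d"])[0,0]
    d=C["r"].apply([u[0],u[1],1]); return C["t"]+d*(z-C["t"][2])/d[2]
def g2w(g,P):
    P=np.atleast_2d(np.array(P,float)); return R.from_euler('z',g[2]).apply(P)+[g[0],g[1],0]
def w2g(g,P):
    P=np.atleast_2d(np.array(P,float)); return R.from_euler('z',-g[2]).apply(P-[g[0],g[1],0])
E
python3 - <<'E'
from h import *; from station import *
T=cam(capture("top"));S=cam(capture("scene"))
cr=lambda a,o:(np.array(a,float)+.5)/4-.5+o
P=np.array([[.095,.085,.1],[.095,-.085,.1],[-.06,-.085,.1],[-.06,.085,.1]])
t=cr([[228,142],[452,84],[515,280],[290,347]],[260,125])
s=cr([[436,447],[172,448],[205,303],[440,308]],[200,130])
f=lambda g:np.r_[(proj(T,g2w(g,P))-t).ravel(),(proj(S,g2w(g,P))-s).ravel()]
r=least_squares(f,[.55,-.05,.2]);g=r.x;print(g,r.fun.round(1))
for ff,n in((lambda g:f(g)[:8],'T'),(lambda g:f(g)[8:],'S')):print(n,least_squares(ff,g).x)
np.save("g.npy",g)
a=.35
lev=[-.045-.13*np.cos(a)-.005*np.sin(a)*1, -.035, .07+.13*np.sin(a)+.005*np.cos(a)]
print("pad w",g2w(g,lev),proj(T,g2w(g,lev)), "vs pic",cr([502,440],[260,125]))
print("needle px g",w2g(g,onplane(T,cr([475,258],[260,125]),.1105)))
print("needle l/r",w2g(g,onplane(T,cr([467,258],[260,125]),.1105)))
print("marker top g",w2g(g,onplane(T,cr([313,298],[260,125]),.1385)))
print("marker top scene g",w2g(g,onplane(S,cr([401,273],[200,130]),.1385)))
E
```

```text
[ 0.61994246 -0.07134951  0.28103712] [-1.6  0.5 -0.8 -0.9  0.5  0.3 -1.4  0.5 -0.4  1.1 -1.5 -0.6 -1.5 -1.1
  0.3 -1.1]
T [ 0.62025783 -0.07362476  0.27330434]
S [ 0.62053034 -0.06908586  0.28995185]
pad w [[ 0.46744044 -0.1518026   0.11927358]] [[385.12589386 236.22484472]] vs pic [385.125 234.625]
needle px g [[-0.03778185 -0.0598872   0.1105    ]]
needle l/r [[-0.0362059  -0.05454052  0.1105    ]]
marker top g [[-0.03883926  0.05919138  0.1385    ]]
marker top scene g [[-0.04244243  0.05803217  0.1385    ]]
```

>>> jog_arm:
  commands:
    - [0,0,-0.02,0.01,0.035,0,1]
    - [0,0,-0.04,0.03,0.075,0,1]
    - [0,0,-0.06,0.05,0.115,0,1]
    - [0,0,-0.08,0.07,0.155,0,1]
    - [0,0,-0.113,0.09,0.195,0,1]
  newtons: 40

```text
time_s: 1.5
tcp_pos: [0.3496, -0.4268, 0.2315]
eef_rot: [0.0, 0.99, 0.139, 0.0]
contact_force: [0.5, -0.9, 0.8]
gripper_width: 0.0123
```

>>> jog_arm:
  commands:
    - [0,0,0,0.02,0.04,0,1]
    - [0,0,0,0.04,0.08,0,1]
    - [0,0,0,0.06,0.12,0,1]
    - [0,0,0,0.08,0.16,0,1]
    - [0,0,0,0.1,0.2,0,1]

```text
time_s: 2.0
tcp_pos: [0.4496, -0.2267, 0.2317]
eef_rot: [0.0, 0.99, 0.14, 0.0]
contact_force: [1.0, -0.3, -0.2]
gripper_width: -0.0001
```

>>> jog_arm:
  commands:
    - [0,0,0,0.01,0.04,0,1]
    - [0,0,0,0.018,0.076,-0.01,1]
    - [0,0,0,0.018,0.076,-0.03,1]
    - [0,0,0,0.018,0.076,-0.05,1]
    - [0,0,0,0.018,0.076,-0.05,1]

```text
time_s: 2.5
tcp_pos: [0.4653, -0.1517, 0.1793]
eef_rot: [-0.001, 0.99, 0.14, -0.002]
contact_force: [-0.9, 0.2, -0.2]
gripper_width: -0.0
```

```bash
python3 - <<'E'
from h import *; from station import *
s=read_state();print(s["time_s"],s["tcp_pos"],s["eef_rot"],s["contact_force"],s["joints"].round(2),s["gripper_width"])
c=capture("wrist");cv2.imwrite("pics/w1.png",c["img"])
C=cam(c);g=np.load("g.npy")
a=.35
for n,p in(("pad",[-.045-.13*np.cos(a)-.005*np.sin(a),-.035,.07+.13*np.sin(a)+.005*np.cos(a)]),("mark",[-.038,.06,.1385]),("needle",[-.038,-.0545,.1105]),("c1",[-.06,-.085,.1]),("c2",[-.06,.085,.1])):
    print(n,g2w(g,p),proj(C,g2w(g,p)))
E
```

```text
2.5 [ 0.46534197 -0.15172104  0.17933041] [-7.94621588e-04  9.90105029e-01  1.40311207e-01 -2.04101546e-03] [-0.91997828  0.22867574 -0.21054484] [ 0.38  0.25 -0.22  2.03  0.07  0.88 -1.17] -1.6169814240470123e-05
pad [[ 0.46744044 -0.1518026   0.11927358]] [[327.33943252 212.45522539]]
mark [[ 0.56679213 -0.0242428   0.1385    ]] [[150.56243435  -8.39262085]]
needle [[ 0.59854896 -0.13425077  0.1105    ]] [[359.6885643    4.22126896]]
c1 [[ 0.5858713  -0.16965595  0.1       ]] [[403.44407315  46.31577835]]
c2 [[ 0.53872142 -0.00632534  0.1       ]] [[148.67081111  48.83250395]]
```

View pics/w1.png

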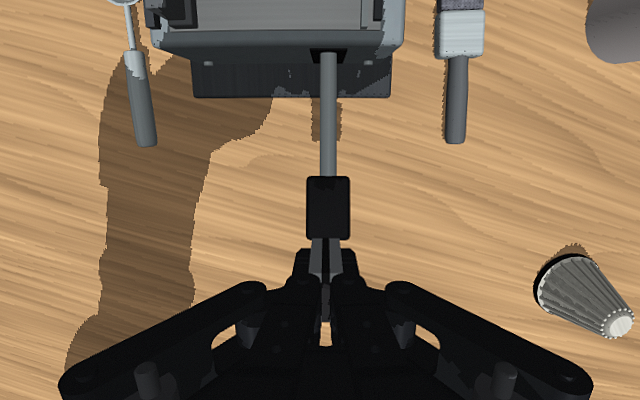

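>>> jog_arm:
  commands:
    - [0,0,0,0.001,0,-0.02,1]
    - [0,0,0,0.002,0,-0.04,1]
    - [0,0,0,0.002,0,-0.052,1]
    - [0,0,0,0.002,0,-0.052,1]

```text
time_s: 2.95
tcp_pos: [0.4684, -0.1525, 0.1287]
eef_rot: [-0.0, 0.99, 0.14, -0.001]
contact_force: [0.7, -0.5, 0.7]
gripper_width: -0.0004
```

>>> jog_arm:
  commands:
    - [0,0,0,0,0,-0.003,1]
    - [0,0,0,0,0,-0.006,1]
    - [0,0,0,0,0,-0.009,1]
    - [0,0,0,0,0,-0.012,1]

```text
time_s: 3.35
tcp_pos: [0.4693, -0.1527, 0.1178]
eef_rot: [0.0, 0.99, 0.14, 0.0]
contact_force: [-1.7, -0.5, 4.6]
gripper_width: 0.0004
```

>>> jog_arm:
  commands:
    - [0,0,0,0,0,-0.002,1]
    - [0,0,0,0,0,-0.004,1]
    - [0,0,0,0,0,-0.006,1]

```text
time_s: 3.65
tcp_pos: [0.4689, -0.1524, 0.1112]
eef_rot: [0.0, 0.99, 0.14, -0.0]
contact_force: [-1.4, -0.8, 3.7]
gripper_width: -0.0002
```

>>> jog_arm:
  commands:
    - [0,0,0,0,0,-0.003,1]
    - [0,0,0,0,0,-0.006,1]
    - [0,0,0,0,0,-0.009,1]
    - [0,0,0,0,0,-0.012,1]

```text
time_s: 4.05
tcp_pos: [0.4688, -0.1523, 0.0989]
eef_rot: [-0.0, 0.99, 0.14, -0.0]
contact_force: [-3.3, -0.2, 3.9]
gripper_width: -0.0002
```

>>> jog_arm:
  commands:
    - [0,0,0,0,0,-0.0015,1]
    - [0,0,0,0,0,-0.003,1]

```text
time_s: 4.25
tcp_pos: [0.4688, -0.1523, 0.0961]
eef_rot: [-0.0, 0.99, 0.14, -0.0]
contact_force: [-2.8, -0.2, 4.6]
gripper_width: 0.0002
```

>>> jog_arm:
  commands:
    - [0,0,0,0,0,-0.0015,1]
    - [0,0,0,0,0,-0.002,1]

```text
time_s: 4.45
tcp_pos: [0.4689, -0.1523, 0.0941]
eef_rot: [-0.0, 0.99, 0.14, -0.0]
contact_force: [-2.0, -1.1, 3.6]
gripper_width: 0.0001
```

>>> jog_arm:
  commands:
    - [0,0,0,0,0,-0.0015,1]
    - [0,0,0,0,0,-0.003,1]

```text
time_s: 4.65
tcp_pos: [0.469, -0.1523, 0.0912]
eef_rot: [0.0, 0.99, 0.14, 0.0]
contact_force: [-1.9, -1.3, 4.3]
gripper_width: -0.0001
```

>>> jog_arm:
  commands:
    - [0,0,0,0,0,-0.0015,1]
    - [0,0,0,0,0,-0.002,1]

```text
time_s: 4.85
tcp_pos: [0.4689, -0.1524, 0.0891]
eef_rot: [-0.0, 0.99, 0.14, -0.0]
contact_force: [-2.2, -1.4, 3.9]
gripper_width: 0.0003
```

>>> jog_arm:
  commands:
    - [0,0,0,0,0,-0.0015,1]
    - [0,0,0,0,0,-0.002,1]

```text
time_s: 5.05
tcp_pos: [0.4689, -0.1524, 0.0871]
eef_rot: [-0.0, 0.99, 0.14, -0.0]
contact_force: [-3.1, 0.2, 3.9]
gripper_width: -0.0004
```

Still free travel; continue one small step at a time, checking each.

>>> jog_arm:
  commands:
    - [0,0,0,0,0,-0.0015,1]
    - [0,0,0,0,0,-0.003,1]

```text
time_s: 5.25
tcp_pos: [0.4689, -0.1524, 0.0842]
eef_rot: [0.0, 0.99, 0.14, -0.0]
contact_force: [-3.7, -1.1, 4.4]
gripper_width: 0.0
```

>>> jog_arm:
  commands:
    - [0,0,0,0,0,-0.0015,1]
    - [0,0,0,0,0,-0.002,1]

```text
time_s: 5.45
tcp_pos: [0.4687, -0.1525, 0.0822]
eef_rot: [0.0, 0.99, 0.14, -0.0]
contact_force: [-3.6, -1.5, 4.9]
gripper_width: 0.0002
```

>>> jog_arm:
  commands:
    - [0,0,0,0,0,-0.001,1]
    - [0,0,0,0,0,-0.0015,1]

```text
time_s: 5.65
tcp_pos: [0.4685, -0.1525, 0.0808]
eef_rot: [0.0, 0.99, 0.14, -0.0]
contact_force: [-5.2, -0.5, 7.0]
gripper_width: 0.0
```

>>> jog_arm:
  commands:
    - [0,0,0,0,0,-0.001,1]
    - [0,0,0,0,0,-0.001,1]

```text
time_s: 5.85
tcp_pos: [0.4685, -0.1526, 0.0798]
eef_rot: [0.0, 0.99, 0.14, -0.001]
contact_force: [-5.0, -0.7, 7.2]
gripper_width: -0.0
```

>>> jog_arm:
  commands:
    - [0,0,0,0,0,-0.001,1]
    - [0,0,0,0,0,-0.001,1]

```text
time_s: 6.05
tcp_pos: [0.4683, -0.1526, 0.0788]
eef_rot: [0.0, 0.99, 0.14, -0.001]
contact_force: [-4.6, -1.3, 8.0]
gripper_width: 0.0001
```

>>> jog_arm:
  commands:
    - [0,0,0,0,0,-0.001,1]
    - [0,0,0,0,0,-0.001,1]

```text
time_s: 6.25
tcp_pos: [0.4683, -0.1526, 0.0779]
eef_rot: [0.0, 0.99, 0.14, -0.001]
contact_force: [-5.6, -0.1, 8.0]
gripper_width: 0.0001
```

>>> jog_arm:
  commands:
    - [0,0,0,0,0,-0.001,1]
    - [0,0,0,0,0,-0.001,1]

```text
time_s: 6.45
tcp_pos: [0.4682, -0.1526, 0.077]
eef_rot: [0.0, 0.99, 0.14, -0.001]
contact_force: [-6.3, -0.3, 10.7]
gripper_width: -0.0002
```

```bash
python3 - <<'E'
from h import *; from station import *
s=read_state();print(s["time_s"],s["tcp_pos"],s["contact_force"])
c=capture("wrist");cv2.imwrite("pics/w2.png",c["img"]);s=read_state();print(s["contact_force"],s["wrist_torque"])
c=capture("scene");cv2.imwrite("pics/s2z.png",cv2.resize(c["img"][130:280,200:360],None,fx=4,fy=4,interpolation=cv2.INTER_CUBIC));s=read_state();print(s["contact_force"],s["wrist_torque"])
E
```

```text
6.45 [ 0.46824349 -0.15264387  0.0770233 ] [-6.28588882 -0.30540155 10.71337129]
[-6.67996638 -1.12966516 10.76956418] [-0.15897435  1.33459622  0.01926251]
[-5.85767067 -0.17801305 11.24043137] [-0.15150357  1.37738207 -0.03917842]
```

View pics/w2.png

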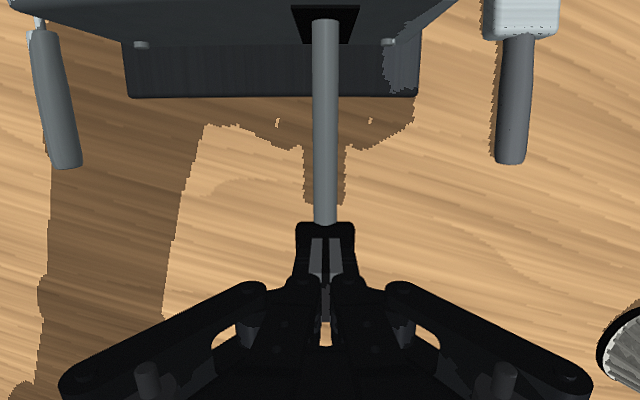

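View pics/s2z.png

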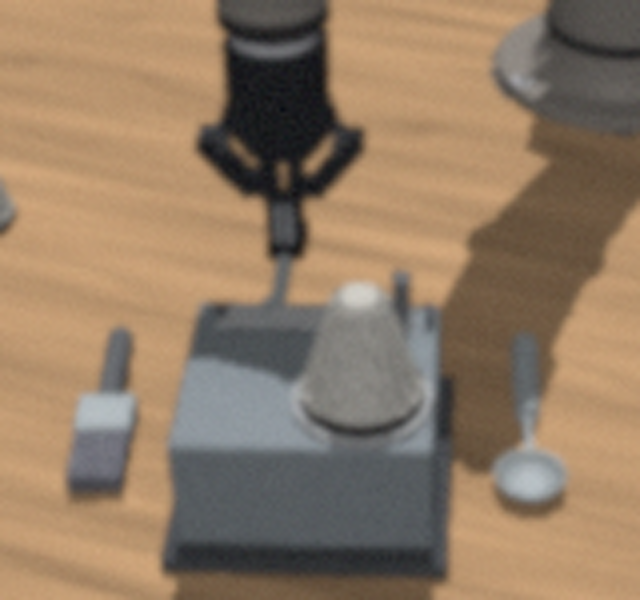

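>>> jog_arm:
  commands:
    - [0,0,0,0,0,-0.0007,1]
    - [0,0,0,0,0,-0.0007,1]

```text
time_s: 6.75
tcp_pos: [0.4682, -0.1527, 0.0764]
eef_rot: [0.0, 0.99, 0.14, -0.001]
contact_force: [-6.2, 0.0, 13.0]
gripper_width: 0.0001
```

>>> jog_arm:
  commands:
    - [0,0,0,0,0,0.003,1]
    - [0,0,0,0,0,0.01,1]
    - [0,0,0,0,0,0.04,1]
    - [0,0,0,0,0,0.08,1]
    - [0,0,0,0,0,0.12,1]

```text
time_s: 7.25
tcp_pos: [0.4692, -0.1518, 0.1975]
eef_rot: [-0.0, 0.99, 0.14, 0.0]
contact_force: [2.3, -0.3, -0.4]
gripper_width: 0.0001
```

>>> jog_arm:
  commands:
    - [0,0,0,0.01,0.03,0.02,1]
    - [0,0,0,0.02,0.07,0.03,1]
    - [0,0,0,0.03,0.11,0.03,1]
    - [0,0,0,0.03,0.11,0.03,1]

```text
time_s: 7.65
tcp_pos: [0.501, -0.0355, 0.2274]
eef_rot: [-0.001, 0.989, 0.145, 0.002]
contact_force: [0.1, -0.3, -0.2]
gripper_width: 0.0002
```

```bash
python3 - <<'E'
from h import *; from station import *
s=read_state();print(s["time_s"],s["tcp_pos"],s["contact_force"])
g=np.load("g.npy");print("tcp g",w2g(g,s["tcp_pos"]))
c=capture("wrist");cv2.imwrite("pics/w3.png",c["img"]);C=cam(c);np.save("w3cam.npy",C,allow_pickle=True)
for t in("needle","marker","lever_pad"):
    print(t,[(round(b["confidence"],2),[round(float(v),1) for v in b["box"]]) for b in boxes_of("wrist",t)[:2]])
P=[[.095,.085,.1],[.095,-.085,.1],[-.06,-.085,.1],[-.06,.085,.1]]
print(proj(C,g2w(g,P)).round(1))
for n,p in (("hover",[-.05,.1,.2]),("mk",[-.038,.065,.1385])):print(n,g2w(g,p),proj(C,g2w(g,p)))
E
```

```text
7.65 [ 0.50100522 -0.03545522  0.22739335] [ 0.09670619 -0.27449327 -0.19080379]
tcp g [[-0.10431576  0.0674736   0.22739335]]
needle [(0.51, [454.0, 117.8, 5.8, 34.1])]
marker [(0.7, [343.0, 116.4, 25.3, 24.2]), (0.58, [452.5, 117.1, 6.6, 36.4])]
lever_pad [(0.84, [424.2, 208.8, 32.2, 133.5])]
[[305.6 -63.8]
 [524.6 -54.4]
 [500.8 144.2]
 [306.3 141.3]]
hover [[0.54416882 0.01085971 0.2       ]] [[267.38169399 139.85014921]]
mk [[ 0.56540536 -0.01943896  0.1385    ]] [[330.5826476  115.86881574]]
```

View pics/w3.png

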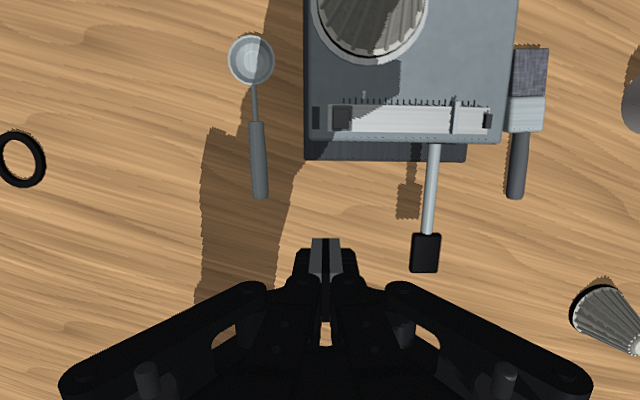

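```bash
python3 - <<'E'
from h import *; from station import *
im=cv2.imread("pics/w3.png");cv2.imwrite("pics/w3z.png",cv2.resize(im[85:150,295:515],None,fx=3.6,fy=3.6,interpolation=cv2.INTER_CUBIC))
C=np.load("w3cam.npy",allow_pickle=True).item();g=np.load("g.npy")
for px,z in(((451.2,117),.1105),((457,117),.1105),((332,117),.1385),((353,117),.1385),((303.5,130),.1),((501,142),.1)):print(px,w2g(g,onplane(C,px,z)).round(4))
E
```

```text
(451.2, 117) [[-0.0378 -0.034   0.1105]]
(457, 117) [[-0.0377 -0.0388  0.1105]]
(332, 117) [[-0.0388  0.064   0.1385]]
(353, 117) [[-0.0386  0.0488  0.1385]]
(303.5, 130) [[-0.0504  0.0873  0.1   ]]
(501, 142) [[-0.0581 -0.0849  0.1   ]]
```

View pics/w3z.png

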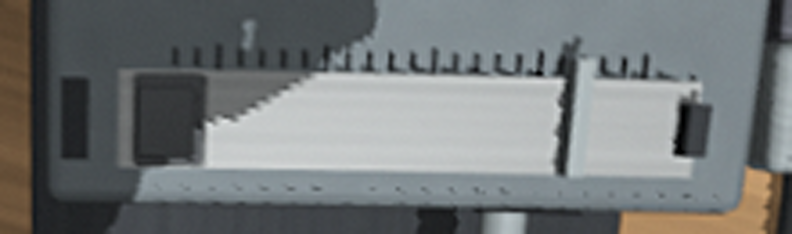

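>>> jog_arm:
  commands:
    - [0,0,0,0.014,0.014,0,1]
    - [0,0,0,0.028,0.03,0,1]
    - [0,0,0,0.042,0.046,0,1]
    - [0,0,0,0.056,0.06,0,1]
    - [0,0,0,0.056,0.06,0,1]

```text
time_s: 8.35
tcp_pos: [0.5563, 0.0184, 0.2259]
eef_rot: [-0.0, 0.99, 0.14, 0.0]
contact_force: [-1.4, 0.3, 1.0]
gripper_width: -0.0002
```

>>> jog_arm:
  commands:
    - [0,0,0,0,0,-0.03,1]
    - [0,0,0,0,0,-0.06,1]
    - [0,0,0,0,0,-0.09,1]
    - [0,0,0,0,0,-0.105,1]
    - [0,0,0,0,0,-0.105,1]

```text
time_s: 8.85
tcp_pos: [0.5526, 0.0153, 0.1187]
eef_rot: [0.0, 0.99, 0.139, -0.003]
contact_force: [-0.1, 0.6, 1.0]
gripper_width: 0.0002
```

```bash
cat > look.py <<'E'
import sys
from h import *; from station import *
n=sys.argv[1];g=np.load("g.npy")
c=capture("wrist");cv2.imwrite(f"pics/{n}.png",c["img"]);C=cam(c);np.save(f"{n}cam.npy",C,allow_pickle=True)
s=read_state();print(s["time_s"],"tcp",s["tcp_pos"].round(4),"g",w2g(g,s["tcp_pos"]).round(4),"F",s["contact_force"].round(1), "Fg",R.from_euler('z',-g[2]).apply(s["contact_force"]).round(2),s["eef_rot"].round(4))
print("-y dir world",g2w([0,0,g[2]],[0,-1,0]))
E
python3 look.py w4
```

```text
8.9 tcp [0.5539 0.0158 0.1203] g [[-0.0393  0.1021  0.1203]] F [-0.6 -0.2  0.7] Fg [-0.66 -0.02  0.75] [ 2.000e-04  9.903e-01  1.389e-01 -1.400e-03]
-y dir world [[ 0.27735223 -0.96076831  0.        ]]
```

View pics/w4.png

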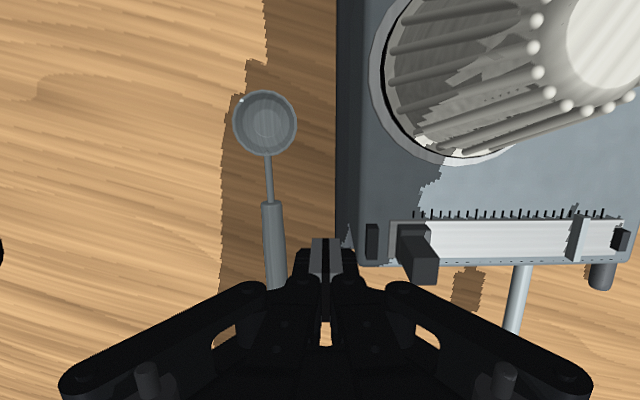

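>>> jog_arm:
  commands:
    - [0,0,0,0.0014,-0.0048,0,1]
    - [0,0,0,0.0028,-0.0096,0,1]
    - [0,0,0,0.0042,-0.0144,0,1]
    - [0,0,0,0.0042,-0.0144,0,1]

```text
time_s: 9.3
tcp_pos: [0.5598, 0.0019, 0.1218]
eef_rot: [0.0, 0.99, 0.139, 0.001]
contact_force: [0.7, -0.2, -0.2]
gripper_width: 0.0
```

>>> jog_arm:
  commands:
    - [0,0,0,0.0014,-0.0048,0,1]
    - [0,0,0,0.0028,-0.0096,0,1]
    - [0,0,0,0.0042,-0.0144,0,1]
    - [0,0,0,0.0042,-0.0144,0,1]

```text
time_s: 9.7
tcp_pos: [0.5637, -0.0119, 0.1212]
eef_rot: [0.0, 0.99, 0.139, 0.0]
contact_force: [-0.1, -0.0, 0.2]
gripper_width: 0.0001
```

```bash
python3 look.py w5
```

```text
9.75 tcp [ 0.5635 -0.0116  0.1211] g [[-0.0376  0.073   0.1211]] F [0.1 0.3 0.1] Fg [0.16 0.3  0.15] [1.000e-04 9.902e-01 1.396e-01 0.000e+00]
-y dir world [[ 0.27735223 -0.96076831  0.        ]]
```

View pics/w5.png

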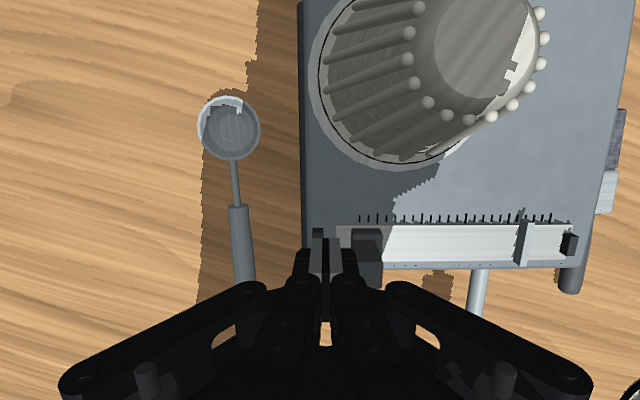

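>>> jog_arm:
  commands:
    - [0,0,0,0.0022,-0.0077,0,1]
    - [0,0,0,0.0044,-0.0154,0,1]
    - [0,0,0,0.0066,-0.0231,0,1]
    - [0,0,0,0.0083,-0.0288,0,1]
    - [0,0,0,0.0097,-0.0336,0,1]

```text
time_s: 10.25
tcp_pos: [0.5733, -0.0455, 0.1211]
eef_rot: [-0.0, 0.99, 0.14, 0.0]
contact_force: [-0.7, 2.1, 0.4]
gripper_width: 0.0
```

>>> jog_arm:
  commands:
    - [0,0,0,0.0022,-0.0077,0,1]
    - [0,0,0,0.0044,-0.0154,0,1]
    - [0,0,0,0.0062,-0.0216,0,1]
    - [0,0,0,0.0075,-0.026,0,1]
    - [0,0,0,0.0075,-0.026,0,1]

```text
time_s: 10.75
tcp_pos: [0.5808, -0.072, 0.1211]
eef_rot: [0.0, 0.99, 0.139, 0.0]
contact_force: [0.1, -0.2, -0.2]
gripper_width: 0.0001
```

```bash
python3 look.py w6
```

```text
10.8 tcp [ 0.5806 -0.0715  0.1211] g [[-0.0378  0.0107  0.1211]] F [-0.3 -0.1  0.8] Fg [-0.34  0.03  0.78] [ 3.000e-04  9.902e-01  1.395e-01 -0.000e+00]
-y dir world [[ 0.27735223 -0.96076831  0.        ]]
```

View pics/w6.png

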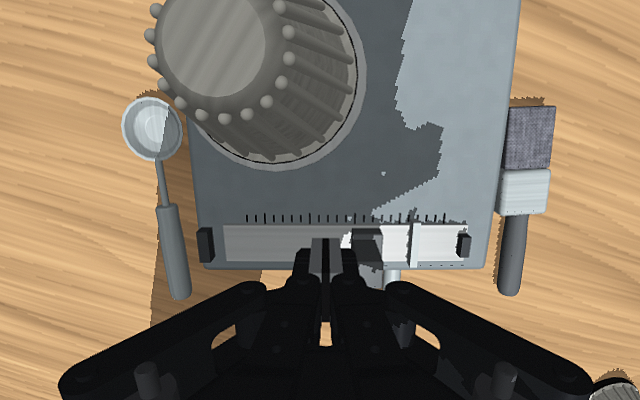

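```bash
cat > meas.py <<'E'
import sys
from h import *
n=sys.argv[1];im=cv2.imread(f"pics/{n}.png")
cv2.imwrite(f"pics/{n}z.png",cv2.resize(im[210:290,310:440],None,fx=6,fy=6,interpolation=cv2.INTER_CUBIC))
C=np.load(f"{n}cam.npy",allow_pickle=True).item();g=np.load("g.npy")
for y in np.arange(-.045,.02,.005): print(round(y,3),proj(C,g2w(g,[[-.038,y,.1035],[-.038,y,.1105],[-.038,y,.1135],[-.038,y,.1385]])).round(1)[:,0])
E
python3 meas.py w6
```

```text
-0.045 [424.9 428.8 430.6 448.1]
-0.04 [416.  419.6 421.3 437.3]
-0.035 [407.2 410.4 411.9 426.5]
-0.03 [398.3 401.2 402.6 415.6]
-0.025 [389.4 392.  393.2 404.6]
-0.02 [380.5 382.7 383.7 393.6]
-0.015 [371.6 373.5 374.3 382.6]
-0.01 [362.7 364.2 364.9 371.6]
-0.005 [353.7 354.9 355.4 360.5]
-0.0 [344.8 345.6 345.9 349.5]
0.005 [335.8 336.2 336.4 338.4]
0.01 [326.9 326.9 327.  327.3]
0.015 [317.9 317.6 317.5 316.2]
```

View pics/w6z.png

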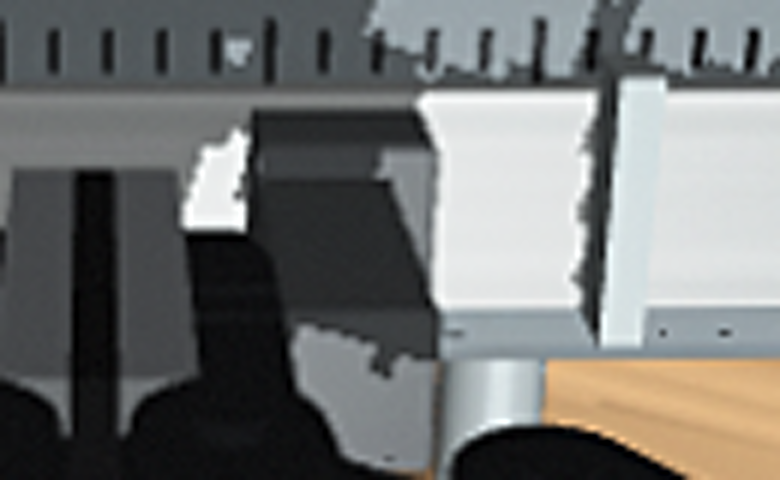

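>>> jog_arm:
  commands:
    - [0,0,0,0.0008,-0.0029,0,1]
    - [0,0,0,0.0017,-0.0058,0,1]
    - [0,0,0,0.0025,-0.0086,0,1]
    - [0,0,0,0.0031,-0.0106,0,1]

```text
time_s: 11.2
tcp_pos: [0.5836, -0.0815, 0.1211]
eef_rot: [-0.0, 0.99, 0.14, -0.0]
contact_force: [-0.8, 1.3, 1.7]
gripper_width: 0.0002
```

```bash
python3 look.py w7; python3 meas.py w7
```

```text
11.25 tcp [ 0.5837 -0.0819  0.1211] g [[-3.770e-02 -1.000e-04  1.211e-01]] F [ 0.1  1.1 -0.3] Fg [ 0.43  1.07 -0.28] [ 1.000e-04  9.902e-01  1.397e-01 -1.000e-04]
-y dir world [[ 0.27735223 -0.96076831  0.        ]]
-0.045 [407.3 410.5 412.  426.5]
-0.04 [398.4 401.3 402.6 415.6]
-0.035 [389.5 392.1 393.2 404.6]
-0.03 [380.6 382.8 383.8 393.6]
-0.025 [371.7 373.5 374.4 382.6]
-0.02 [362.7 364.2 364.9 371.6]
-0.015 [353.8 354.9 355.4 360.6]
-0.01 [344.8 345.6 346.  349.5]
-0.005 [335.9 336.3 336.5 338.4]
-0.0 [326.9 327.  327.  327.3]
0.005 [318.  317.7 317.5 316.2]
0.01 [309.  308.3 308.  305.1]
0.015 [300.  299.  298.6 294.1]
```

View pics/w7z.png

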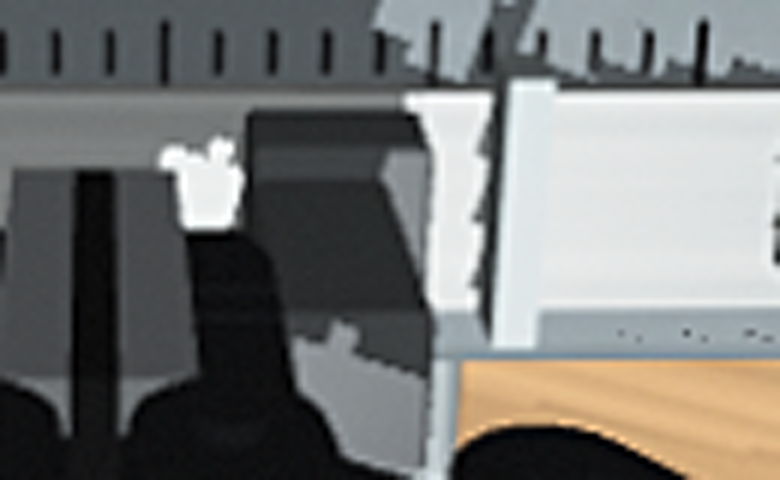

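>>> jog_arm:
  commands:
    - [0,0,0,0.0004,-0.0014,0,1]
    - [0,0,0,0.0008,-0.0029,0,1]
    - [0,0,0,0.0014,-0.0048,0,1]

```text
time_s: 11.55
tcp_pos: [0.585, -0.0861, 0.1211]
eef_rot: [-0.0, 0.99, 0.14, -0.0]
contact_force: [-1.7, 1.5, 0.4]
gripper_width: 0.0001
```

```bash
python3 look.py w8; python3 meas.py w8|sed -n 2,5p
```

```text
11.6 tcp [ 0.5851 -0.0867  0.1211] g [[-0.0377 -0.0051  0.1211]] F [-0.9  1.  -0.8] Fg [-0.63  1.22 -0.82] [ 1.000e-04  9.902e-01  1.397e-01 -1.000e-04]
-y dir world [[ 0.27735223 -0.96076831  0.        ]]
-0.04 [389.8 392.4 393.5 405. ]
-0.035 [380.9 383.1 384.1 394. ]
-0.03 [372.  373.8 374.7 383. ]
-0.025 [363.  364.5 365.2 372. ]
```

View pics/w8z.png

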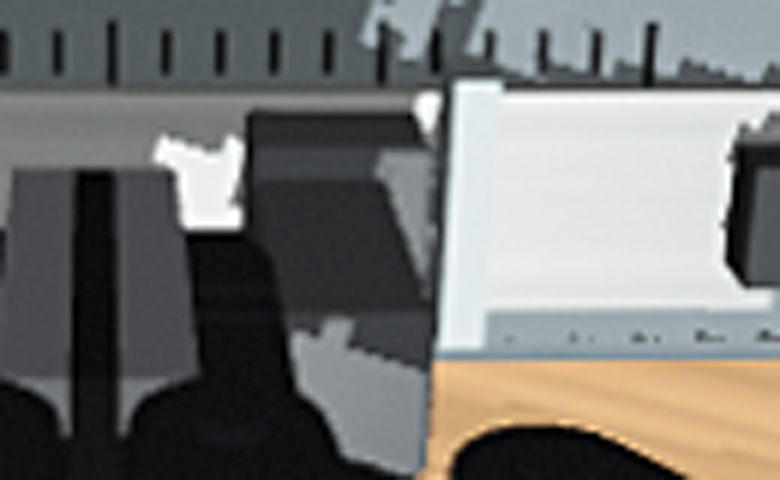

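>>> jog_arm:
  commands:
    - [0,0,0,0.0003,-0.001,0,1]
    - [0,0,0,0.0003,-0.001,0,1]

```text
time_s: 11.8
tcp_pos: [0.5854, -0.0874, 0.1211]
eef_rot: [0.0, 0.99, 0.14, -0.0]
contact_force: [-0.3, 0.3, 0.0]
gripper_width: -0.0002
```

>>> jog_arm:
  commands:
    - [0,0,0,0.0002,-0.0006,0,1]
    - [0,0,0,0.0002,-0.0006,0,1]

```text
time_s: 12.0
tcp_pos: [0.5856, -0.0878, 0.1211]
eef_rot: [0.0, 0.99, 0.14, -0.0]
contact_force: [-1.4, 1.7, -0.4]
gripper_width: -0.0003
```

```bash
python3 look.py w9; python3 meas.py w9|sed -n 2,5p
```

```text
12.05 tcp [ 0.5856 -0.0878  0.1211] g [[-0.0376 -0.0063  0.1211]] F [-0.9  0.7  1.3] Fg [-0.62  0.92  1.3 ] [ 0.      0.9902  0.1399 -0.    ]
-y dir world [[ 0.27735223 -0.96076831  0.        ]]
-0.04 [386.7 389.1 390.2 401.2]
-0.035 [377.8 379.9 380.8 390.2]
-0.03 [368.9 370.6 371.4 379.2]
-0.025 [359.9 361.3 361.9 368.1]
```

View pics/w9z.png

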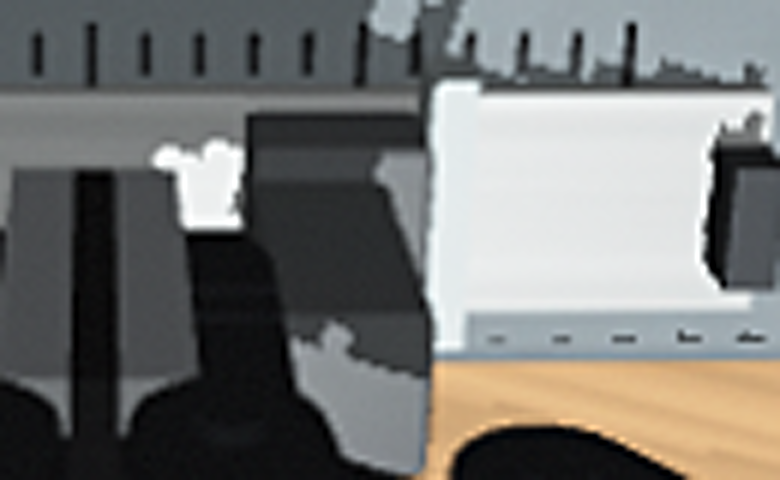

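>>> jog_arm:
  commands:
    - [0,0,0,0.0001,-0.0005,0,1]
    - [0,0,0,0.0001,-0.0005,0,1]

```text
time_s: 12.25
tcp_pos: [0.5856, -0.088, 0.1211]
eef_rot: [-0.0, 0.99, 0.14, -0.0]
contact_force: [-0.8, 1.5, 0.1]
gripper_width: -0.0001
```

```bash
python3 look.py w10; python3 meas.py w10|sed -n 2,5p;python3 look.py w11
```

```text
12.3 tcp [ 0.5856 -0.088   0.1211] g [[-0.0376 -0.0065  0.1211]] F [-2.6  1.1  0.9] Fg [-2.23  1.77  0.86] [-1.000e-04  9.902e-01  1.400e-01 -0.000e+00]
-y dir world [[ 0.27735223 -0.96076831  0.        ]]
-0.04 [386.3 388.7 389.8 400.6]
-0.035 [377.4 379.4 380.4 389.7]
-0.03 [368.5 370.2 370.9 378.6]
-0.025 [359.5 360.9 361.5 367.6]
12.35 tcp [ 0.5856 -0.0881  0.1211] g [[-0.0376 -0.0065  0.1211]] F [-1.1  2.2  0.1] Fg [-0.45  2.45  0.14] [-1.000e-04  9.902e-01  1.400e-01 -0.000e+00]
-y dir world [[ 0.27735223 -0.96076831  0.        ]]
```

View pics/w10z.png

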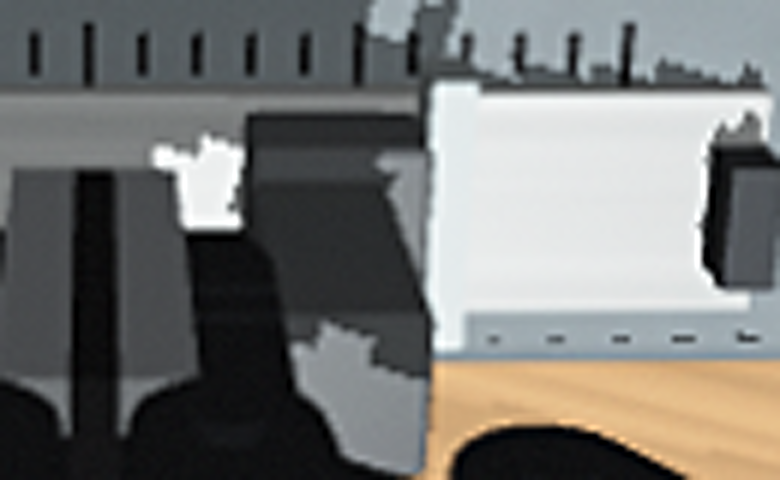

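>>> jog_arm:
  commands:
    - [0,0,0,0.0001,-0.0005,0,1]
    - [0,0,0,0.0001,-0.0005,0,1]

```text
time_s: 12.55
tcp_pos: [0.5857, -0.0883, 0.1211]
eef_rot: [-0.0, 0.99, 0.14, -0.0]
contact_force: [-2.1, 1.5, 0.8]
gripper_width: -0.0001
```

```bash
python3 look.py w12; python3 meas.py w12|sed -n 2,5p;python3 look.py w13
```

```text
12.6 tcp [ 0.5857 -0.0883  0.1211] g [[-0.0376 -0.0068  0.1211]] F [-1.9  3.4  0.7] Fg [-0.88  3.76  0.68] [-2.000e-04  9.901e-01  1.401e-01 -1.000e-04]
-y dir world [[ 0.27735223 -0.96076831  0.        ]]
-0.04 [385.7 388.1 389.2 399.9]
-0.035 [376.8 378.9 379.8 389. ]
-0.03 [367.9 369.6 370.4 377.9]
-0.025 [359.  360.3 360.9 366.9]
12.65 tcp [ 0.5857 -0.0884  0.1211] g [[-0.0376 -0.0068  0.1211]] F [-1.8  3.3  1.2] Fg [-0.78  3.64  1.18] [-2.000e-04  9.901e-01  1.401e-01 -1.000e-04]
-y dir world [[ 0.27735223 -0.96076831  0.        ]]
```

View pics/w12z.png

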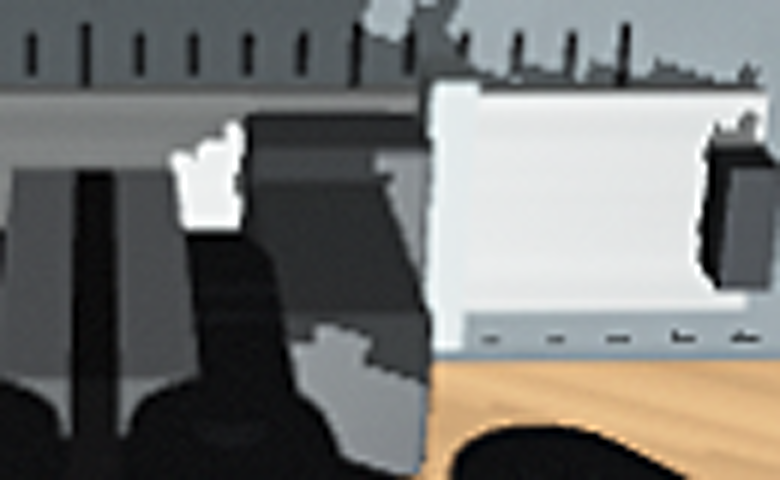

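>>> jog_arm:
  commands:
    - [0,0,0,-0.0008,0.003,0,1]
    - [0,0,0,-0.0028,0.0096,0,1]
    - [0,0,0,-0.004,0.014,0.01,1]
    - [0,0,0,-0.004,0.014,0.05,1]
    - [0,0,0,-0.004,0.014,0.09,1]

```text
time_s: 13.15
tcp_pos: [0.5812, -0.0742, 0.2122]
eef_rot: [-0.0, 0.99, 0.14, -0.001]
contact_force: [0.0, 0.2, 0.5]
gripper_width: -0.0
```

>>> jog_arm:
  commands:
    - [0,0,0,-0.03,-0.01,0.01,1]
    - [0,0,0,-0.06,-0.015,0.02,1]
    - [0,0,0,-0.08,-0.02,0.02,1]
    - [0,0,0,-0.08,-0.02,0.02,1]
    - [0,0,0,-0.08,-0.02,0.02,1]

```text
time_s: 13.65
tcp_pos: [0.5024, -0.0947, 0.232]
eef_rot: [0.0, 0.99, 0.14, 0.001]
contact_force: [-0.2, -0.9, 0.1]
gripper_width: 0.0001
```

```bash
python3 look.py w14; python3 meas.py w14; python3 - <<'E'
import cv2
im=cv2.imread("pics/w14.png");cv2.imwrite("pics/w14z.png",cv2.resize(im[60:190,250:450],None,fx=4,fy=4,interpolation=cv2.INTER_CUBIC))
E
```

```text
13.7 tcp [ 0.5028 -0.0944  0.2318] g [[-0.1189  0.0104  0.2318]] F [0.5 0.6 1. ] Fg [0.66 0.43 0.98] [2.000e-04 9.901e-01 1.401e-01 9.000e-04]
-y dir world [[ 0.27735223 -0.96076831  0.        ]]
-0.045 [391.9 393.7 394.5 401.9]
-0.04 [386.  387.6 388.3 395. ]
-0.035 [380.  381.5 382.1 388.2]
-0.03 [374.  375.3 375.9 381.3]
-0.025 [368.  369.2 369.7 374.5]
-0.02 [362.  363.  363.5 367.6]
-0.015 [356.1 356.9 357.3 360.7]
-0.01 [350.1 350.7 351.  353.8]
-0.005 [344.1 344.6 344.8 346.9]
-0.0 [338.1 338.4 338.6 340. ]
0.005 [332.  332.2 332.3 333.1]
0.01 [326.  326.1 326.1 326.2]
0.015 [320.  319.9 319.8 319.3]
```

View pics/w14.png

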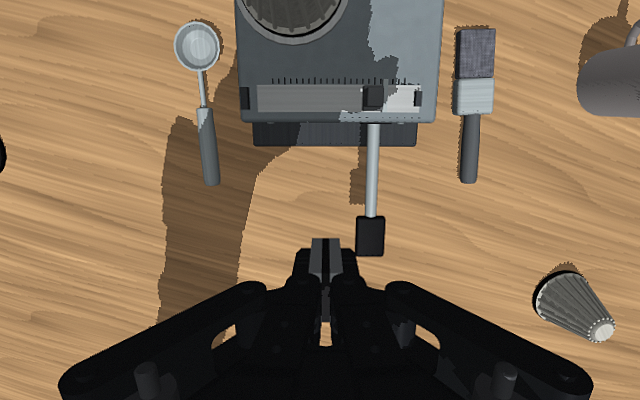

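View pics/w14z.png

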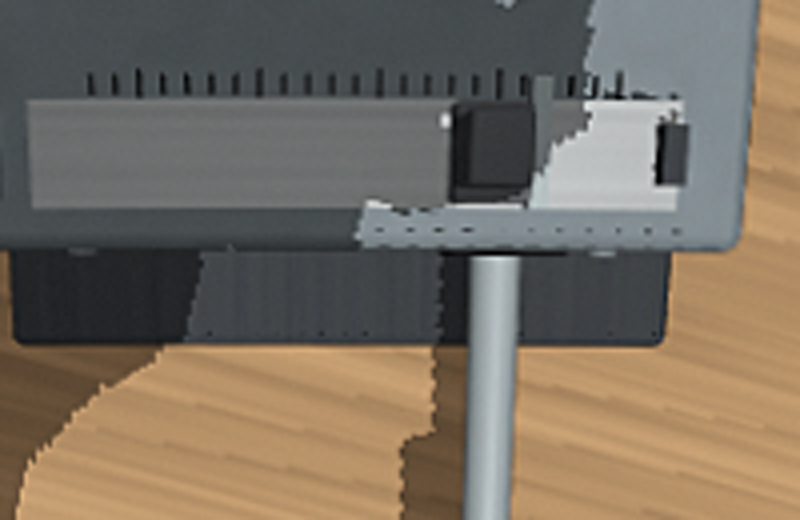

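>>> jog_arm:
  commands:
    - [0,0,0,-0.013,-0.019,0,1]
    - [0,0,0,-0.026,-0.039,0,1]
    - [0,0,0,-0.039,-0.058,-0.01,1]
    - [0,0,0,-0.039,-0.058,-0.05,1]
    - [0,0,0,-0.039,-0.058,-0.09,1]

```text
time_s: 14.2
tcp_pos: [0.4647, -0.1534, 0.1409]
eef_rot: [0.001, 0.99, 0.139, 0.002]
contact_force: [0.6, -0.4, -0.8]
gripper_width: 0.0003
```

>>> jog_arm:
  commands:
    - [0,0,0,0,0,-0.03,1]
    - [0,0,0,0,0,-0.055,1]
    - [0,0,0,0,0,-0.06,1]
    - [0,0,0,0,0,-0.06,1]

```text
time_s: 14.6
tcp_pos: [0.4633, -0.1522, 0.0805]
eef_rot: [-0.001, 0.99, 0.14, -0.001]
contact_force: [0.6, 1.0, 0.8]
gripper_width: -0.0001
```

>>> jog_arm:
  commands:
    - [0,0,0,0,0,-0.0015,1]
    - [0,0,0,0,0,-0.002,1]

```text
time_s: 14.8
tcp_pos: [0.4641, -0.1526, 0.08]
eef_rot: [0.0, 0.99, 0.14, 0.001]
contact_force: [-0.6, 2.1, 6.1]
gripper_width: 0.0003
```

>>> jog_arm:
  commands:
    - [0,0,0,0,0,-0.001,1]
    - [0,0,0,0,0,-0.001,1]

```text
time_s: 15.0
tcp_pos: [0.4641, -0.1526, 0.0794]
eef_rot: [0.0, 0.99, 0.14, 0.001]
contact_force: [-0.3, 0.8, 4.9]
gripper_width: -0.0003
```

>>> jog_arm:
  commands:
    - [0,0,0,0,0,-0.001,1]
    - [0,0,0,0,0,-0.001,1]

```text
time_s: 15.2
tcp_pos: [0.464, -0.1527, 0.0785]
eef_rot: [0.0, 0.99, 0.14, 0.001]
contact_force: [-2.7, -0.3, 8.3]
gripper_width: -0.0004
```

>>> jog_arm:
  commands:
    - [0,0,0,0,0,-0.001,1]
    - [0,0,0,0,0,-0.001,1]

```text
time_s: 15.4
tcp_pos: [0.4639, -0.1527, 0.0776]
eef_rot: [0.0, 0.99, 0.14, 0.001]
contact_force: [-1.3, 2.4, 9.1]
gripper_width: -0.0003
```

>>> jog_arm:
  commands:
    - [0,0,0,0,0,-0.0007,1]
    - [0,0,0,0,0,-0.0007,1]

```text
time_s: 15.6
tcp_pos: [0.4639, -0.1527, 0.0771]
eef_rot: [0.0, 0.99, 0.14, 0.001]
contact_force: [-2.9, 1.5, 10.6]
gripper_width: 0.0004
```

Firm again. Let go, rise, and inspect the gap.

>>> jog_arm:
  commands:
    - [0,0,0,0,0,0.002,1]
    - [0,0,0,0,0,0.006,1]
    - [0,0,0,0,0,0.03,1]
    - [0,0,0,0,0,0.07,1]
    - [0,0,0,0,0,0.11,1]

```text
time_s: 16.1
tcp_pos: [0.4621, -0.1527, 0.1865]
eef_rot: [-0.0, 0.99, 0.14, -0.001]
contact_force: [1.9, 0.4, -0.3]
gripper_width: -0.0001
```

>>> jog_arm:
  commands:
    - [0,0,0,0.03,0.01,0.01,1]
    - [0,0,0,0.06,0.02,0.01,1]
    - [0,0,0,0.09,0.03,0.01,1]
    - [0,0,0,0.1,0.03,0.01,1]
    - [0,0,0,0.1,0.03,0.01,1]

```text
time_s: 16.6
tcp_pos: [0.5636, -0.1224, 0.1953]
eef_rot: [-0.0, 0.99, 0.14, 0.0]
contact_force: [0.5, 0.1, 0.2]
gripper_width: -0.0
```

```bash
sleep 0; python3 look.py w15; python3 meas.py w15; python3 - <<'E'
import cv2
im=cv2.imread("pics/w15.png");cv2.imwrite("pics/w15z.png",cv2.resize(im[130:290,250:450],None,fx=4,fy=3.7,interpolation=cv2.INTER_CUBIC))
E
```

```text
16.65 tcp [ 0.5623 -0.1231  0.195 ] g [[-0.0698 -0.0337  0.195 ]] F [-0.5 -0.5 -0. ] Fg [-0.63 -0.29 -0.04] [-0.000e+00  9.902e-01  1.399e-01 -6.000e-04]
-y dir world [[ 0.27735223 -0.96076831  0.        ]]
-0.045 [341.3 341.8 342.  344. ]
-0.04 [334.7 335.  335.1 336.3]
-0.035 [328.1 328.2 328.2 328.6]
-0.03 [321.5 321.4 321.4 320.9]
-0.025 [315.  314.7 314.5 313.2]
-0.02 [308.4 307.9 307.7 305.6]
-0.015 [301.8 301.1 300.8 297.9]
-0.01 [295.2 294.3 293.9 290.2]
-0.005 [288.6 287.6 287.1 282.6]
-0.0 [282.1 280.8 280.2 274.9]
0.005 [275.5 274.1 273.4 267.3]
0.01 [269.  267.3 266.6 259.7]
0.015 [262.4 260.6 259.8 252. ]
```

View pics/w15z.png

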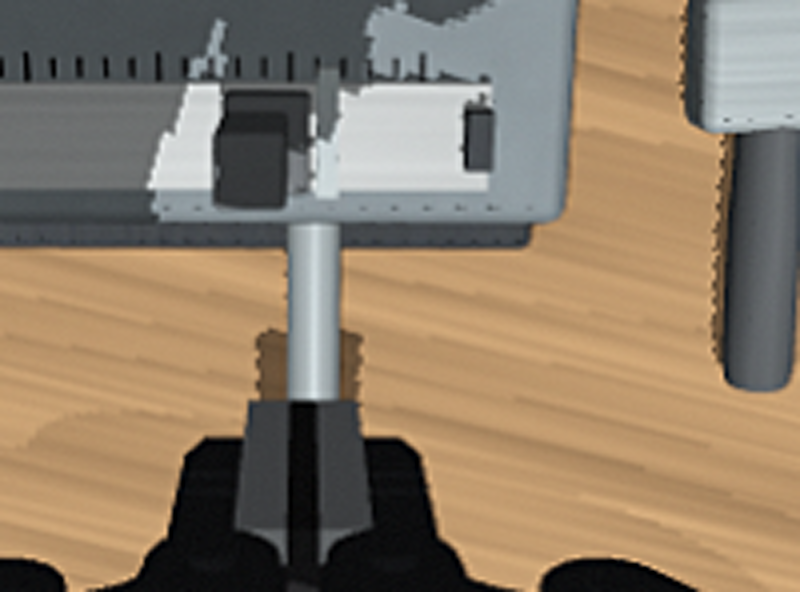

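View pics/w15.png

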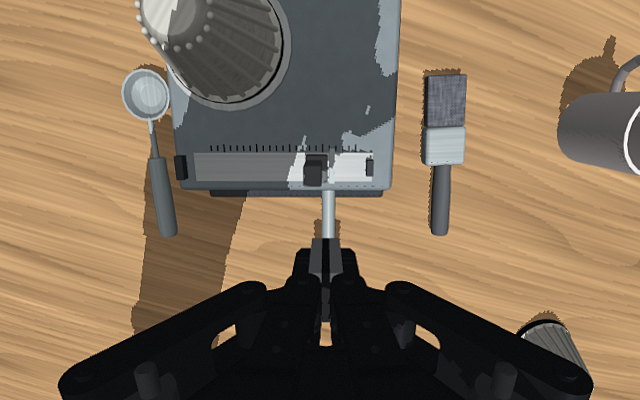

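>>> jog_arm:
  commands:
    - [0,0,0,0.006,0.019,0.005,1]
    - [0,0,0,0.011,0.038,0.005,1]
    - [0,0,0,0.017,0.057,0,1]
    - [0,0,0,0.017,0.057,-0.03,1]
    - [0,0,0,0.017,0.057,-0.06,1]

```text
time_s: 17.15
tcp_pos: [0.5792, -0.0661, 0.1355]
eef_rot: [0.0, 0.99, 0.14, 0.001]
contact_force: [0.5, -0.2, -0.9]
gripper_width: 0.0
```

>>> jog_arm:
  commands:
    - [0,0,0,0,0,-0.014,1]
    - [0,0,0,0,0,-0.014,1]
    - [0,0,0,0.002,-0.007,-0.014,1]
    - [0,0,0,0.004,-0.014,-0.014,1]
    - [0,0,0,0.004,-0.014,-0.014,1]

```text
time_s: 17.65
tcp_pos: [0.5849, -0.0821, 0.1228]
eef_rot: [0.001, 0.99, 0.139, 0.001]
contact_force: [0.7, -0.3, 0.6]
gripper_width: 0.0
```

```bash
python3 look.py w16; python3 meas.py w16|sed -n 2,8p
```

```text
17.7 tcp [ 0.5846 -0.0811  0.1225] g [[-0.0366  0.0004  0.1225]] F [-0.4  0.9  0.1] Fg [-0.13  0.98  0.14] [5.000e-04 9.903e-01 1.389e-01 1.000e-03]
-y dir world [[ 0.27735223 -0.96076831  0.        ]]
-0.04 [396.  398.8 400.1 412.6]
-0.035 [387.2 389.7 390.8 401.8]
-0.03 [378.4 380.5 381.5 391. ]
-0.025 [369.6 371.4 372.2 380.1]
-0.02 [360.8 362.2 362.8 369.2]
-0.015 [351.9 353.  353.5 358.3]
-0.01 [343.1 343.8 344.1 347.4]
```

View pics/w16z.png

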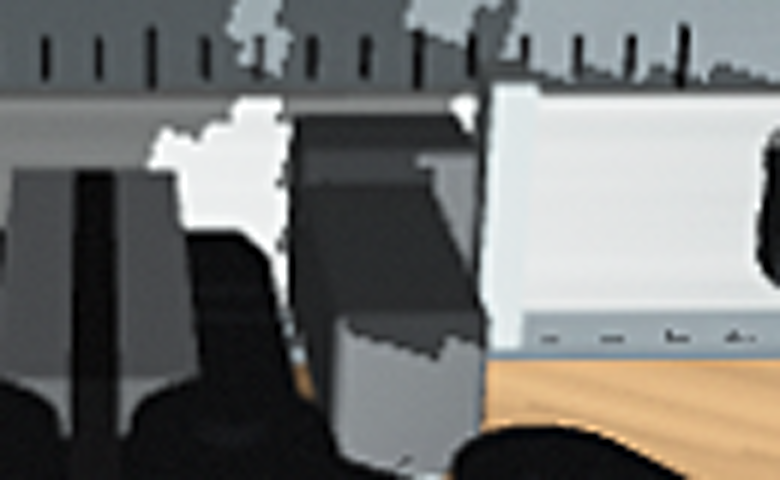

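>>> jog_arm:
  commands:
    - [0,0,0,0.0004,-0.0014,0,1]
    - [0,0,0,0.0008,-0.0029,0,1]
    - [0,0,0,0.0011,-0.004,0,1]
    - [0,0,0,0.0011,-0.004,0,1]

```text
time_s: 18.1
tcp_pos: [0.5849, -0.0838, 0.1214]
eef_rot: [0.0, 0.99, 0.14, -0.0]
contact_force: [0.4, 0.8, 0.0]
gripper_width: -0.0
```

```bash
python3 look.py w17; python3 meas.py w17|sed -n 2,8p
```

```text
18.15 tcp [ 0.5849 -0.0837  0.1214] g [[-0.0371 -0.0022  0.1214]] F [-0.3  0.2  0.4] Fg [-0.22  0.26  0.45] [-0.      0.9902  0.14    0.    ]
-y dir world [[ 0.27735223 -0.96076831  0.        ]]
-0.04 [393.6 396.3 397.5 409.6]
-0.035 [384.7 387.1 388.1 398.7]
-0.03 [375.8 377.8 378.7 387.7]
-0.025 [366.9 368.6 369.3 376.7]
-0.02 [358.  359.3 359.9 365.7]
-0.015 [349.1 350.  350.4 354.7]
-0.01 [340.1 340.7 341.  343.7]
```

View pics/w17z.png

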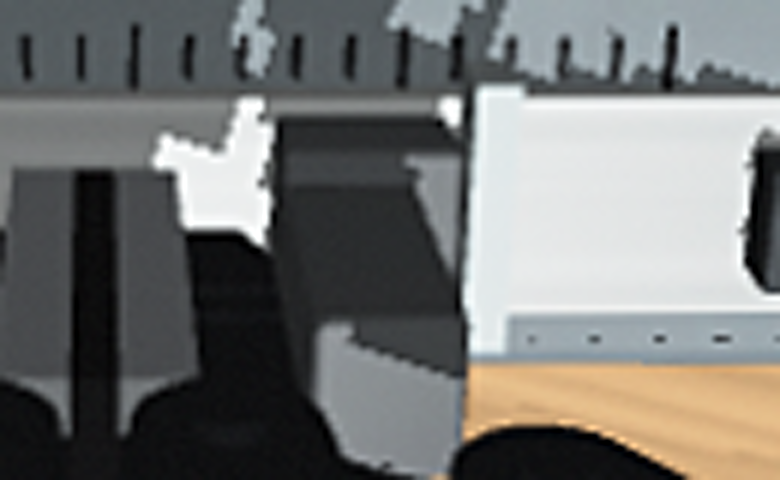

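>>> jog_arm:
  commands:
    - [0,0,0,0.0003,-0.001,0,1]
    - [0,0,0,0.0006,-0.002,0,1]
    - [0,0,0,0.0008,-0.0029,0,1]
    - [0,0,0,0.0008,-0.0029,0,1]

```text
time_s: 18.55
tcp_pos: [0.5857, -0.0866, 0.1214]
eef_rot: [-0.0, 0.99, 0.14, 0.0]
contact_force: [0.6, 0.6, -0.4]
gripper_width: -0.0
```

```bash
python3 look.py w18; python3 meas.py w18|sed -n 2,8p
```

```text
18.6 tcp [ 0.5857 -0.0866  0.1214] g [[-0.0371 -0.0052  0.1214]] F [-0.4 -0.6  0.2] Fg [-0.56 -0.47  0.2 ] [-0.      0.9902  0.1399  0.    ]
-y dir world [[ 0.27735223 -0.96076831  0.        ]]
-0.04 [388.5 391.1 392.2 403.4]
-0.035 [379.7 381.8 382.8 392.4]
-0.03 [370.8 372.6 373.4 381.5]
-0.025 [361.8 363.3 364.  370.5]
-0.02 [352.9 354.  354.5 359.4]
-0.015 [344.  344.7 345.1 348.4]
-0.01 [335.1 335.4 335.6 337.4]
```

View pics/w18z.png

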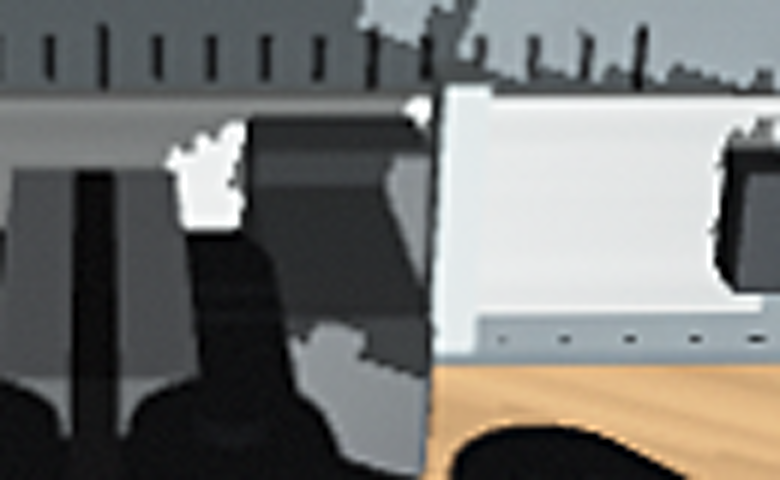

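>>> jog_arm:
  commands:
    - [0,0,0,0.0001,-0.0004,0,1]
    - [0,0,0,0.0002,-0.0008,0,1]
    - [0,0,0,0.0002,-0.0008,0,1]

```text
time_s: 18.9
tcp_pos: [0.5859, -0.0872, 0.1214]
eef_rot: [-0.0, 0.99, 0.14, -0.0]
contact_force: [0.0, 0.7, 0.3]
gripper_width: 0.0001
```

```bash
python3 look.py w19; python3 meas.py w19|sed -n 2,8p
```

```text
18.95 tcp [ 0.5859 -0.0872  0.1214] g [[-0.0371 -0.0058  0.1214]] F [-0.3  1.7  0.1] Fg [0.18 1.75 0.09] [-1.000e-04  9.901e-01  1.400e-01 -0.000e+00]
-y dir world [[ 0.27735223 -0.96076831  0.        ]]
-0.04 [387.4 389.9 391.  402. ]
-0.035 [378.5 380.7 381.6 391.1]
-0.03 [369.6 371.4 372.2 380.1]
-0.025 [360.7 362.1 362.8 369.1]
-0.02 [351.8 352.9 353.3 358.1]
-0.015 [342.9 343.6 343.9 347. ]
-0.01 [333.9 334.3 334.4 336. ]
```

View pics/w19z.png

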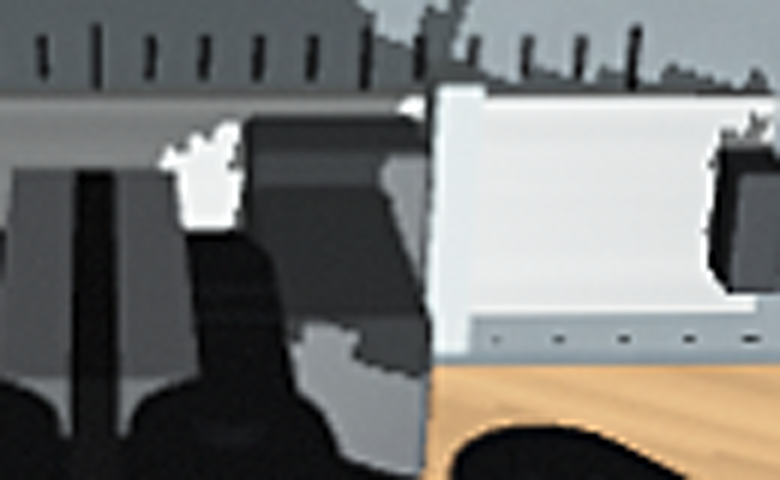

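>>> jog_arm:
  commands:
    - [0,0,0,0.0001,-0.0004,0,1]
    - [0,0,0,0.0001,-0.0004,0,1]

```text
time_s: 19.15
tcp_pos: [0.5861, -0.0877, 0.1214]
eef_rot: [-0.0, 0.99, 0.14, 0.0]
contact_force: [0.5, 1.3, -0.1]
gripper_width: 0.0001
```

>>> jog_arm:
  commands:
    - [0,0,0,-0.0008,0.003,0,1]
    - [0,0,0,-0.0028,0.0096,0,1]
    - [0,0,0,-0.004,0.014,0.01,1]
    - [0,0,0,-0.004,0.014,0.05,1]
    - [0,0,0,-0.004,0.014,0.09,1]

```text
time_s: 19.65
tcp_pos: [0.5812, -0.0731, 0.2124]
eef_rot: [-0.0, 0.99, 0.14, -0.001]
contact_force: [1.2, -0.1, -0.5]
gripper_width: -0.0
```

>>> jog_arm:
  commands:
    - [0,0,0,-0.02,-0.03,0.0,1]
    - [0,0,0,-0.04,-0.05,0.0,1]
    - [0,0,0,-0.04,-0.05,0.0,1]
    - [0,0,0,-0.04,-0.05,0.0,1]
    - [0,0,0,-0.04,-0.05,0,1]

```text
time_s: 20.15
tcp_pos: [0.5427, -0.1227, 0.2119]
eef_rot: [-0.0, 0.99, 0.141, 0.001]
contact_force: [-0.4, 0.1, 0.5]
gripper_width: -0.0
```

```bash
python3 look.py w20; python3 meas.py w20|sed -n 1,6p; python3 - <<'E'
import cv2
im=cv2.imread("pics/w20.png");cv2.imwrite("pics/w20z.png",cv2.resize(im[120:250,250:400],None,fx=5,fy=4.5,interpolation=cv2.INTER_CUBIC))
E
```

```text
20.2 tcp [ 0.5427 -0.1225  0.2117] g [[-0.0884 -0.0277  0.2117]] F [ 0.6 -0.1  0.2] Fg [ 0.58 -0.28  0.15] [-2.000e-04  9.900e-01  1.409e-01  4.000e-04]
-y dir world [[ 0.27735223 -0.96076831  0.        ]]
-0.045 [347.7 348.3 348.6 351.2]
-0.04 [341.4 341.9 342.1 343.9]
-0.035 [335.1 335.4 335.5 336.7]
-0.03 [328.8 328.9 329.  329.4]
-0.025 [322.5 322.4 322.4 322.1]
-0.02 [316.2 316.  315.8 314.8]
```

View pics/w20z.png

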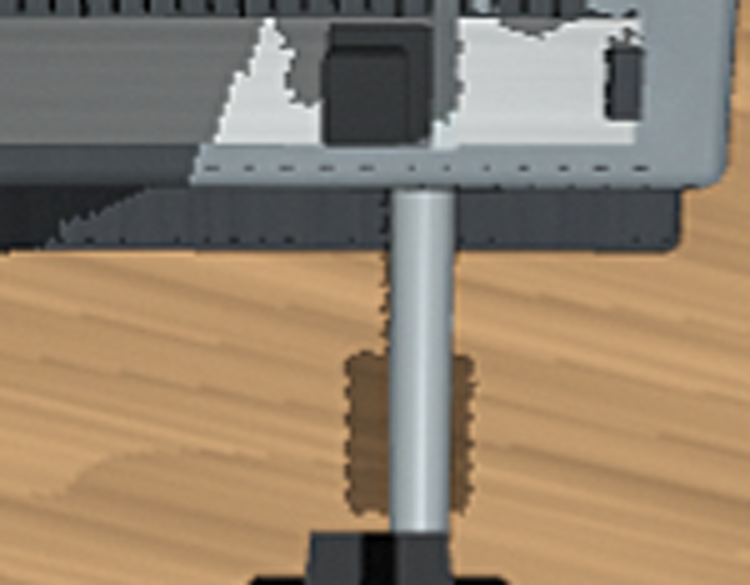

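The marker's edge (crop column ~432) stands against the needle (432–455) with no gap showing. The gripper is clear of everything, so I'm handing in.

```bash
python3 - <<'E'
from station import *
print(finish_job()); print(read_state()["time_s"])
E
```

```text
the job is handed in; nothing more can be done
None
the job is handed in; nothing more can be done
```

I pressed the lever until it firmed up, slid the marker up to the needle, and handed the job in at about 20 s of the 51 s allowed. No verdict was reported.

- **Lever:** it moved freely at about 4 N, then firmed at a TCP height of about 0.081 m. I pressed to about 13 N vertical and let go.
- **First marker touch:** I slid the marker until the force rose to about 3.7 N. In the pictures the needle seemed to have shifted back about 0.5 mm.
- **Second press:** because of that shift I pressed the lever again, to about 10.6 N. The force rose as before, so it was on the seal. Letting go left a gap of about 1.2 mm at the marker.
- **Second nudge:** I closed that gap at about 1.8 N or less, which is about the marker's own sliding friction.
- **Last checks:** the last picture showed no visible gap between marker and needle, within about 0.5 mm. The lever was down and the gripper was about 0.1 m clear of everything. No contact was seen with the brush, scraper or other bystanders, but I did not measure their positions again.
- **Not checked directly:** I could not see that the lever rests on the seal after the final release. I infer it from the force rise in the second press.

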